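# Hang a display box on the shop's cleat rack

## Robot

A 6-joint arm with a two-finger parallel gripper is mounted at the origin on the work surface. World frame = base frame: x ahead of the robot, y to its left, z up, the work surface at z = 0. Lengths are in m, angles in rad, forces in N, time in s.
With the tool pointing down it reaches from about 0.25 to 0.775 m from the base axis. Payload 4 kg.
Tool frame: the origin (TCP) lies between the finger pads; the fingertips stand 14 mm ahead of it and the grasp point (between the pads) lies 5 mm behind it; z points along the fingers, y is the line along which they close (so a half turn about z gives the same grasp; the last joint's range is limited). The gripper opens to 94 mm and grips with 3 to 60 N. Pads are 16 mm wide; open, the fingers measure 119 mm over their backs; the gripper's body (75 mm by 177 mm) begins 78 mm behind the grasp point.
Start: joints at [-1.212, 0.087, 1.371, -0, 1.684, -0.103], TCP at [0.245, -0.492, 0.22] pointing down, gripper open.
Joint ranges: [-3.1, 3.1], [-0.76, 2.03], [0.27, 2.55], [-1.08, 4.22], [0.17, 2.65], [-2.57, 2.57]. Speed limits (rad/s): [2.79, 2.79, 3.14, 3.14, 3.14, 3.14].

## Interface

Orientations are given as [roll, pitch, yaw] about the fixed x, y, z axes, in that order (R = Rz(yaw) Ry(pitch) Rx(roll)).
In Python, from bench import robot, snapshot gives the robot as it stands.
- The arm moves only by the tool carry_out, never from a script. Its argument "motion" is text: rows parted by semicolons, each of 4 numbers parted by spaces: the shift along the tool's x, y, z each as a share of 0.15 m, from -1 to 1, then the turn about the tool's z as a share of 180 degrees, from -1 to 1. A call has exactly 8 rows; each row is the pose to reach, as a shift and turn from the pose commanded when the call began, along the tool's axes at that moment, turning the shorter way round; what a row does not reach only later rows make up. A row lasts 1/10 s, in which the tool goes at most 50 mm and 8.59 degrees, less where a joint would pass 70% of its speed; a pose out of reach is approached as far as the arm can. A call with a number of a shift or a turn outside -1 to 1 is refused whole. A call with a gripper value outside its range is refused whole. "grip" is the opening, from -1 (shut) to 1 (fully open), set as the call begins (left out, the last holds). The fingers move at their own pace and stop on an object; the grip force is fixed at half the most. Time passes only in rows, so rows that repeat a pose let the fingers close, or fill a call up. It gives the time, the measured TCP pose, the force, the opening and the grip force at its end, in the units of the state.
- robot.get_obs(): the state, without advancing time (a new reading comes with each control period).
- snapshot(name): name is "side" or "top"; returns a dict with "image" (384x512x3 uint8, red, green, blue), "fx", "fy", "cx", "cy" (pixels), "distortion" ([k1, k2, p1, p2, k3] as OpenCV has them; the pictures are not rectified), "pose" (4x4, takes a point from camera to world coordinates). Camera axes: x right, y up, looking along -z (the intrinsics and any distortion apply to the point x, -y, -z); pixel columns grow to the right and rows downward; lengths in m; the calibration is good to about 2 mm. A picture is of the moment at which its call begins. There is no depth.
- robot.close_job(): hands the job in; it is judged then, once.
The state is a dict: "time": time; "joint_positions": joint angles; "qvel": joint speeds; "joint_torque": joint torques, N m; "tool_pos": TCP position; "ee_rot": TCP orientation; "wrist_force": force on the tool from outside, world axes, zero at the start; "wrist_torque": the same for the moment, N m; "width": finger opening in m; "finger_force": force on a finger pad.
Only numpy, scipy, OpenCV 4.12 (cv2) and the standard library are available. Lean on these libraries where they do the work, as an engineer would, in place of code of your own. Each camera call takes 0.05 s, during which the arm holds its last target. There are 200 camera calls.

## Task

Hang the loose plywood display box on the free part of the rack's wall cleat, clear of the utensil box that already hangs on the rack. Carry it there with its front tipped up so that its bevelled rear strip reaches over the cleat, then let the front swing down so that the batten at its foot tucks in under the cleat, easing it down gently by feel until it hangs fully home, upright and flush on the panel. Let go of it and leave the other wares standing where they are.

Things in the scene. Friction and masses are not known exactly. Their poses are not given: they have to be found in the camera images.
- bin_grip (a point): in the front wall of the loose plywood box (the thing to hang): mid-width, mid-thickness, 12 mm below its rim; axes as bin. This wall is 10 mm thick, 120 mm wide, its rim 62 mm above the box's underside: grasp it here from above, one finger inside the box (84 mm deep inside, floor 8 mm thick)
- bin: loose open plywood display box, 0.34 to 0.55 kg. Origin: mid-underside of the box proper (102 mm deep in x, 120 wide in y). Front at -x, back at +x, z up. Front wall 62 mm high, back 98. On its back two 22 mm thick strips run full width: the bevelled upper strip (bin_strip) and a felt-faced foot batten 22 mm high at the bottom; their rear faces (x = 73 mm) lie on the rack panel when hung
- bin_strip (a point): mid-length of the lower, hooking edge of the box's upper rear strip, axes as bin; 69.5 mm behind and 79.5 mm above the box's origin. From this edge the strip's underside rises forward at 45 degrees; the strip's rear face lies 3.5 mm behind the edge and ends 18.5 mm above it. Top of the foot batten: 57.5 mm below the edge
- rack: fixed counter rack with a wooden panel on two steel uprights. Origin: on the table under the middle of the panel's front face. x points into the panel (things hang on its -x side), y along it, z up. Panel 420 mm wide, from 40 to 230 mm above the table; feet 18 mm high. A wooden cleat, 400 mm long, is clamped on the panel's front (see panel_mid, panel_end)
- caddy_mid (a point): centre of the narrow utensil box already on the rack: 70 mm wide (along the panel), 62 deep, 90 high, handles standing up to 45 mm above its rim. It hangs by two steel straps from the panel's top edge, in front of the cleat, reaching 86 mm out from the panel, near its middle; only the wider side of the cleat is sure to have room for the 120 mm box
- mug_ochre: bystander: mug, 84 mm wide and 88 mm high, handle to one side; origin at its foot
- mug_brown: bystander: dark mug, 82 mm wide and 85 mm high; origin at its foot
- glass_bowl: bystander: glass bowl, 116 mm wide and 55 mm high; origin at its foot
- plate: bystander: white plate, 170 mm wide, 20 mm high; origin at its foot
- crock: bystander: brown lidded crock, 136 mm wide, 154 mm high; origin at its foot
- jar: bystander: amber jar with brass lid, 72 mm wide, 95 mm high; origin at its foot
- cup_cream: bystander: cream cup, 76 mm wide, 66 mm high; origin at its foot
- panel_mid (a point): on the panel's front face, middle of the cleat's length, 160 mm above the table. Cleat: level, rigid, 20 mm thick, 61.5 mm from ridge to underside. Its ridge stands 16.5 mm off the panel; from it a 45 degree slope falls 13 mm towards the panel: a V groove. Clamped in slots: the ridge is 142 to 175 mm above the table, NOT given by any pose; feel or look for it
- panel_end (a point): on the panel's front face at the cleat's +y end (200 mm from panel_mid), 160 mm up. Hung home, the box's hooking edge is 13 mm below the ridge and 3.5 mm off the panel, and the foot batten lies 9 mm under the cleat: so the box cannot go on or off level, but with its front tipped up 10 to 20 degrees. Cleat and strip are waxed, fairly slippery
Mind the look-alikes: they are no part of the job. There is more than one size of the bin; the job needs the smaller.

How it is judged:
On the way:
1. the box is at the cleat with its front tipped up, its strip reaching over the cleat and touching the rack (angle between bin's own z axis and vertical above 0.1 rad and x of bin_strip in the frame of rack above -0.0155 m and z of bin_strip in the frame of rack above 0.12 m and contact force between bin and rack above 0.3 N), for 0.1 s.
At the end, for the whole second after the job is handed in: The box hangs still on the cleat, carried by the rack: strip fully down in the groove (hooking edge within 3 mm of where it sits when home against the panel), upright within 0.04 rad, square to the panel within 0.05 rad, strip within the cleat's length (at most 5 mm over an end) (x of bin_strip in the frame of rack above -0.0065 m and z of bin_strip in the frame of rack between 0.125 and 0.168 m and y of bin_strip in the frame of rack between -0.145 and 0.145 m and angle between bin's own z axis and vertical below 0.04 rad and angle between the x axis of bin and the x axis of rack, either way round below 0.05 rad and contact force between bin and rack above 1.5 N and linear speed of bin below 0.02 m/s); the robot touches nothing.
It fails at once if the box is pressed or knocked against the rack with more than 30 N, all its contacts added up (contact force between bin and rack above 30 N).
It fails at once if the box presses on the utensil box (contact force between bin and caddy above 4 N).
It fails at once if the robot pushes on the rack (contact force between any of the arm, the fingers and rack above 12 N).
It fails at once if another ware is shoved or knocked over (distance of any of mug_ochre, mug_brown, glass_bowl, plate, crock, jar, cup_cream from where it was at the start of the episode above 0.03 m).
It also fails if it takes over 58 s, if anything falls off the work surface, if the arm or the gripper's body presses on something with over 40 N, if the wrist force passes 120 N, or if a joint passes its speed limit or range.

## Working session

There is one attempt and no reset: what is moved stays moved. The work goes in short steps, Python scripts to look and compute and a tool call to move; the robot and the scene stay as the last step left them, time stands still between calls to the robot, and variables do not carry over. Pictures are saved under pics/ and viewed, at most 10 in all, crops included, and the job is handed in when it is done.

Besides the shell and the picture viewer there is one more tool, called after "Call:" as name(argument=value, ...) on one line, values as JSON. carry_out: Moves the arm, as the interface text tells. Shift numbers are shares of 0.15 m and turn numbers shares of 180 degrees, none past 1 either way. Its arguments: {"type":"object","properties":{"motion":{"type":"string"},"grip":{"type":"number"}},"required":["motion"]}

```bash
mkdir -p pics; ls; python3 - <<'E'
from bench import robot, snapshot
import cv2,pickle
for n in("side","top"):
    s=snapshot(n); pickle.dump(s,open(n+".pkl","wb"))
    cv2.imwrite(f"pics/{n}0.png",cv2.resize(s["image"][:,:,::-1],(800,600),interpolation=cv2.INTER_CUBIC))
    print(n,s["fx"],s["fy"],s["cx"],s["cy"],s["distortion"],s["pose"])
o=robot.get_obs();print(o)
E
```

```text
pics
side 347.4397899247467 347.4397899247467 252.8307425523852 192.66085305776423 [-0.00043423  0.          0.          0.          0.        ] [[-0.99397202  0.06375821 -0.08918806  0.4711295 ]
 [-0.10913516 -0.65293668  0.74950865  0.88916183]
 [-0.01044682  0.75472418  0.65595905  0.87492384]
 [ 0.          0.          0.          1.        ]]
top 467.12406607135165 467.12406607135165 255.39964970086416 184.84377857873878 [-0.12209352  0.          0.          0.          0.        ] [[-0.00684205  0.99488821 -0.10075034  0.41545036]
 [-0.99980377 -0.00867916 -0.01780717  0.00367462]
 [-0.01859057  0.10060874  0.99475237  1.49603912]
 [ 0.          0.          0.          1.        ]]
{'time': 0.1, 'joint_positions': array([-1.21209035e+00,  8.78853946e-02,  1.37207431e+00, -3.52248632e-06,
        1.68362965e+00, -1.03093676e-01]), 'qvel': array([-0.00078503, -0.00142455, -0.00510413,  0.0004031 , -0.00015797,
        0.00029812]), 'joint_torque': array([ 2.26292657e-03, -3.41253448e+01, -3.03301048e+01,  7.20017706e-02,
        3.03814409e-02, -8.71192492e-05]), 'tool_pos': array([ 0.2448906 , -0.49194881,  0.21843348]), 'ee_rot': array([-3.13960620e+00, -2.01999828e-04,  4.61799057e-01]), 'wrist_force': array([-0.24276513,  0.84206101, -0.23856682]), 'wrist_torque': array([ 0.00132865,  0.02357255, -0.0053604 ]), 'finger_force': 0.0, 'width': 0.09369166893945508}
```

View pics/side0.png

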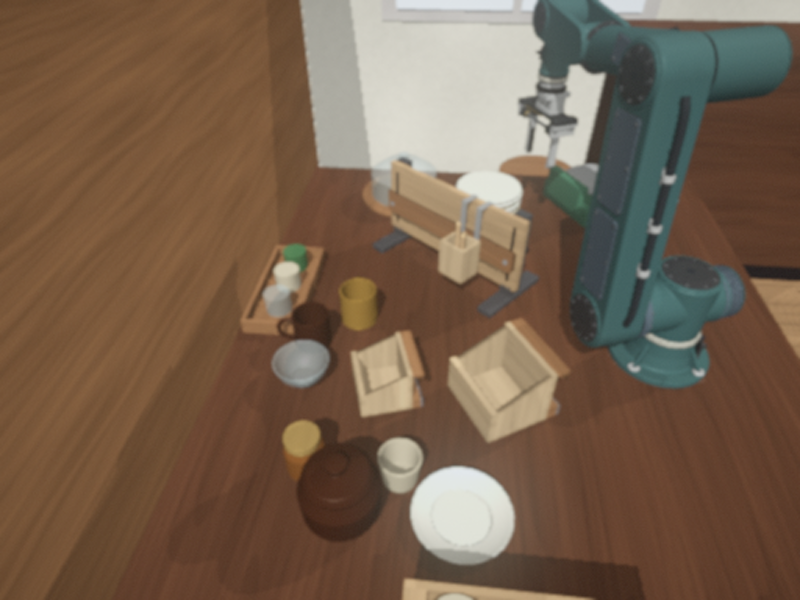

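View pics/top0.png

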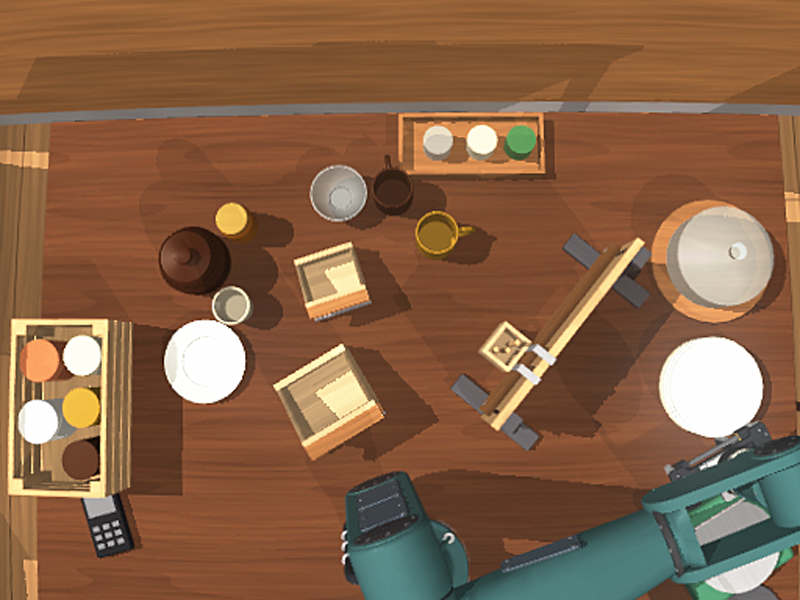

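```bash
python3 - <<'E'
import cv2,pickle,numpy as np
s=pickle.load(open("top.pkl","rb"));im=s["image"][:,:,::-1]
a=cv2.resize(im[150:210,180:245],None,fx=9,fy=9,interpolation=cv2.INTER_CUBIC)  # 585x540
cv2.imwrite("pics/binA.png",a)
b=cv2.resize(im[145:295,280:420],None,fx=4,fy=4,interpolation=cv2.INTER_CUBIC)
cv2.imwrite("pics/rackA.png",b)
E
```

```text
(no output)
```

View pics/binA.png

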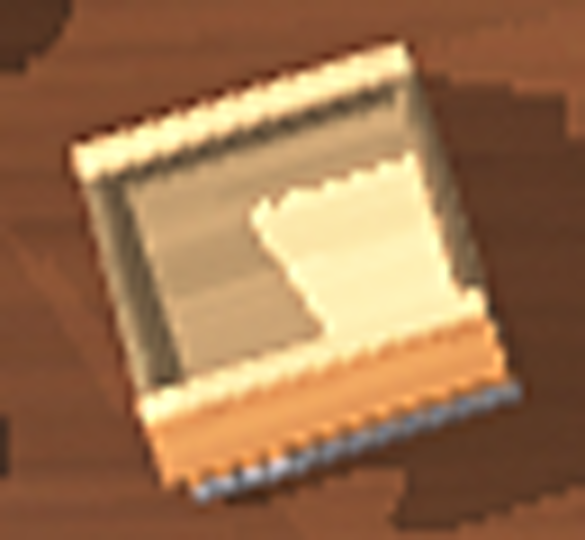

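View pics/rackA.png

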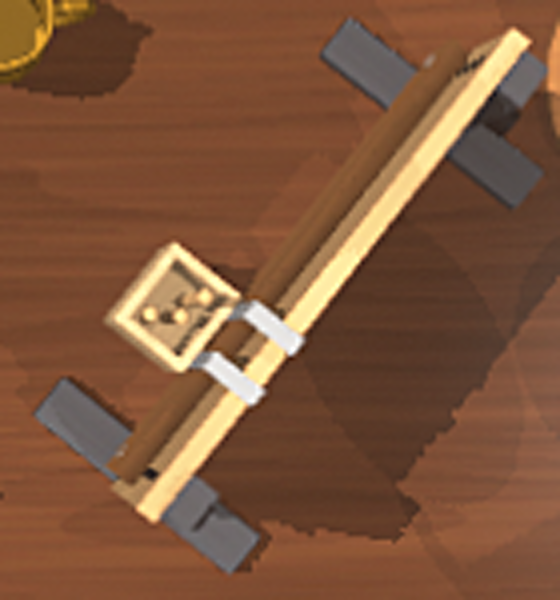

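```bash
cat > h.py <<'E'
import numpy as np,cv2,pickle
from scipy.optimize import least_squares
def cam(s):
    K=np.array([[s["fx"],0,s["cx"]],[0,s["fy"],s["cy"]],[0,0,1]]);return K,np.array(s["distortion"],float),np.array(s["pose"])
F=np.diag([1,-1,-1.])
def proj(s,P):
    K,d,T=cam(s);P=(np.atleast_2d(P)-T[:3,3])@T[:3,:3]@F
    return cv2.projectPoints(P,np.zeros(3),np.zeros(3),K,d)[0][:,0]
def onz(s,px,z):
    K,d,T=cam(s);n=cv2.undistortPoints(np.float64(px).reshape(-1,1,2),K,d)[:,0]
    r=(np.c_[n,np.ones(len(n))]@F)@T[:3,:3].T
    return T[:3,3]+r*((z-T[2,3])/r[:,2])[:,None]
def tf(p,L,z0=0):
    c,s=np.cos(p[2]),np.sin(p[2]);L=np.asarray(L)
    return np.c_[p[0]+c*L[:,0]-s*L[:,1],p[1]+s*L[:,0]+c*L[:,1],L[:,2]+z0]
def inv(p,W):
    c,s=np.cos(p[2]),np.sin(p[2]);d=W[:,:2]-p[:2];return np.c_[c*d[:,0]+s*d[:,1],-s*d[:,0]+c*d[:,1]]
def fit(s,L,px,x0):
    f=lambda p:(proj(s,tf(p,L))-px).ravel();r=least_squares(f,x0,loss='soft_l1');return r.x,f(r.x).reshape(-1,2).round(1)
E
python3 - <<'E'
from h import *
s=pickle.load(open("top.pkl","rb"))
u=lambda a,k,ox,oy:(np.array(a,float)+.5)/k-.5+[ox,oy]
L=[(-.051,-.06,.062),(-.051,.06,.062),(.043,-.06,.098),(.043,.06,.098),(.073,-.06,.098),(.073,.06,.098),(.073,-.06,.022),(.073,.06,.022)]
px=u([(73,150),(405,42),(140,400),(480,292),(168,490),(507,380),(200,500),(520,388)],9,180,150)
b,r=fit(s,L,px,[.5,.1,3.]);print("bin",b,r)
L=[(0,-.21,.23),(0,.21,.23),(0,-.21,.04)]
px=u([(137,508),(512,30),(112,485)],4,280,145)
k,r=fit(s,L,px,[.45,-.2,-2.3]);print("rack",k,r)
np.savez("pose.npz",b=b,k=k)
for z in(.15,.18,.2):print(z,inv(k,onz(s,u([(172,243),(240,300),(183,370),(107,320)],4,280,145),z)))
# cleat outer/top edge lower-left & upper-right ends
for z in(.142,.16,.175):print("cleat",z,inv(k,onz(s,u([(108,468),(445,40)],4,280,145),z)))
for n,p in dict(ochre=(438,233),brown=(392,192),bowl=(338,193),cup=(231,305)).items():print(n,onz(s,np.array([p])/1.5625,.07))
E
```

```text
bin [0.58963662 0.16662778 3.45151577] [[ 0.2  0.3]
 [-0.1  0.3]
 [ 0.   0.2]
 [ 0.  -0.2]
 [-0.1 -0.4]
 [ 0.1 -0.6]
 [-0.3 -0.1]
 [ 0.1  0.6]]
rack [ 0.47021843 -0.26265361 -2.26104919] [[-0.  -0. ]
 [ 0.3 -0.4]
 [-0.3  0.5]]
0.15 [[-0.08768852 -0.04601451]
 [-0.02398471 -0.04729071]
 [-0.02477452 -0.11243917]
 [-0.0895884  -0.11882987]]
0.18 [[-0.08953395 -0.04970971]
 [-0.02724994 -0.05095747]
 [-0.02802215 -0.11465392]
 [-0.09139148 -0.12090219]]
0.2 [[-0.09076423 -0.05217317]
 [-0.02942677 -0.05340197]
 [-0.03018723 -0.11613042]
 [-0.09259354 -0.12228373]]
cleat 0.142 [[-0.0220852  -0.20072352]
 [-0.02266773  0.19977454]]
cleat 0.16 [[-0.02405801 -0.20087091]
 [-0.02463281  0.19430311]]
cleat 0.175 [[-0.02570203 -0.20099373]
 [-0.02627037  0.18974358]]
ochre [[ 0.67026592 -0.04864789  0.07      ]]
brown [[0.75419371 0.0419679  0.07      ]]
bowl [[0.75353182 0.15000864 0.07      ]]
cup [[0.53056401 0.36245006 0.07      ]]
```

```bash
cat > go.py <<'E'
import sys;from h import *
from bench import robot
from scipy.spatial.transform import Rotation as R
# go.py x y z yaw_of_tool_y(mod pi): remaining shares from the present pose
def obs():
    o=robot.get_obs();M=R.from_euler('xyz',o["ee_rot"]).as_matrix();return o,M
def rel(t,yaw):
    o,M=obs();d=M.T@(np.array(t)-o["tool_pos"])/.15
    a=np.arctan2(M[1,1],M[0,1]);e=(yaw-a+np.pi/2)%np.pi-np.pi/2
    return d.round(3),round(-e/np.pi,3),o
P=np.load("pose.npz");b,k=P["b"],P["k"]
def binp(x,y,z):return tf(b,[(x,y,z)])[0]
def rackp(x,y,z):return tf(k,[(x,y,z)])[0]
def say(t,yaw):
    d,e,o=rel(t,yaw);print("target",np.round(t,3),"shares",d,"turn",e);print(round(o["time"],2),o["joint_positions"].round(2),"F",o["wrist_force"].round(2),"T",o["wrist_torque"].round(3),"w",o["width"].round(4),o["finger_force"])
E
python3 - <<'E'
from go import *
say(binp(-.046,0,.3),b[2])
E
```

```text
target [0.633 0.181 0.3  ] shares [ 4.317 -2.861 -0.537] turn -0.452Traceback (most recent call last):
  File "<stdin>", line 2, in <module>
  File "go.py", line 15, in say
    d,e,o=rel(t,yaw);print("target",np.round(t,3),"shares",d,"turn",e);print(round(o["time"],2),o["joint_positions"].round(2),"F",o["wrist_force"].round(2),"T",o["wrist_torque"].round(3),"w",o["width"].round(4),o["finger_force"])
                                                                                                                                                                                               ^^^^^^^^^^^^^^^^
AttributeError: 'float' object has no attribute 'round'
```

Call:
carry_out(motion="0 0 -0.3 0; 0 0 -0.6 0; 0.1 -0.06 -0.6 0; 0.3 -0.2 -0.6 0; 0.5 -0.33 -0.6 0; 0.75 -0.5 -0.6 0; 1 -0.66 -0.6 0; 1 -0.66 -0.6 0", grip=1)

```text
time: 0.9
tool_pos: [0.3372, -0.3327, 0.3094]
ee_rot: [-3.141, -0.002, 0.469]
wrist_force: [-0.7, -0.2, 0.1]
width: 0.0939
finger_force: 0.0
```

Call:
carry_out(motion="0.2 -0.13 0 0; 0.4 -0.26 0 0; 0.6 -0.4 0 0; 0.8 -0.53 0 0; 1 -0.66 0 0; 1 -0.66 0 0; 1 -0.66 0 0; 1 -0.66 0 0")

```text
time: 1.7
tool_pos: [0.4249, -0.1825, 0.309]
ee_rot: [-3.141, 0.001, 0.46]
wrist_force: [-0.8, -0.2, -0.0]
width: 0.094
finger_force: 0.0
```

Call:
carry_out(motion="0.2 -0.13 0 0; 0.4 -0.26 0 0; 0.6 -0.4 0 0; 0.8 -0.53 0 0; 1 -0.66 0 0; 1 -0.66 0 0; 1 -0.66 0 0; 1 -0.66 0 0")

```text
time: 2.5
tool_pos: [0.5152, -0.0277, 0.3094]
ee_rot: [3.141, 0.001, 0.459]
wrist_force: [-0.5, -0.8, -1.0]
width: 0.0942
finger_force: 0.0
```

Call:
carry_out(motion="0.2 -0.13 0 0; 0.4 -0.26 0 0; 0.6 -0.4 0 -0.04; 0.8 -0.53 0 -0.08; 1 -0.66 0 -0.12; 1 -0.66 0 -0.16; 1 -0.66 0 -0.2; 1 -0.66 0 -0.24")

```text
time: 3.3
tool_pos: [0.606, 0.1277, 0.3095]
ee_rot: [3.141, 0.001, 1.219]
wrist_force: [-0.2, -0.2, -0.5]
width: 0.0939
finger_force: 0.0
```

```bash
sed -i 's/o\["width"\].round(4)/round(float(o["width"]),4)/' go.py; python3 - <<'E'
from go import *
say(binp(-.046,0,.2),b[2])
E
```

```text
target [0.633 0.181 0.2  ] shares [0.395 0.05  0.73 ] turn -0.211
3.3 [ 0.12  0.25  1.01 -0.    1.88  0.47] F [-0.19 -0.17 -0.46] T [-0.022 -0.038 -0.001] w 0.0939 0.0
```

Call:
carry_out(motion="0.2 0.02 0 -0.045; 0.395 0.05 0.1 -0.09; 0.395 0.05 0.3 -0.135; 0.395 0.05 0.5 -0.18; 0.395 0.05 0.7 -0.211; 0.395 0.05 0.9 -0.211; 0.395 0.05 0.95 -0.211; 0.395 0.05 0.95 -0.211", grip=0)

```text
time: 4.1
tool_pos: [0.6328, 0.1807, 0.1655]
ee_rot: [-3.138, -0.0, 1.877]
wrist_force: [0.3, 0.2, 0.2]
width: 0.0467
finger_force: 0.0
```

```bash
python3 - <<'E'
from go import *
say(binp(-.046,0,.062),b[2])
E
```

```text
target [0.633 0.181 0.062] shares [-0.002  0.006  0.69 ] turn -0.001
4.1 [ 0.19  0.35  1.17 -0.    1.63 -0.11] F [0.27 0.18 0.22] T [-0.012 -0.155  0.032] w 0.0467 0.0
```

Call:
carry_out(motion="0 0 0.2 0; 0 0 0.4 0; 0 0 0.55 0; 0 0 0.65 0; 0 0 0.69 0; 0 0 0.69 0; 0 0 0.69 0; 0 0 0.69 0")

```text
time: 4.9
tool_pos: [0.6345, 0.1826, 0.0655]
ee_rot: [3.138, 0.0, 1.879]
wrist_force: [-0.2, 0.3, -0.2]
width: 0.0467
finger_force: 0.0
```

Call:
carry_out(motion="0 0 0 0; 0 0 0 0; 0 0 0 0; 0 0 0 0; 0 0 0 0; 0 0 0 0; 0 0 0 0; 0 0 0 0", grip=-0.81)

```text
time: 5.7
tool_pos: [0.6328, 0.1822, 0.0634]
ee_rot: [-3.14, 0.0, 1.879]
wrist_force: [-3.0, -0.8, 2.8]
width: 0.0092
finger_force: 30.0
```

Call:
carry_out(motion="0 0 -0.05 0; 0 0 -0.1 0; 0 0 -0.2 0; 0 0 -0.3 0; 0 0 -0.4 0; 0 0 -0.4 0; 0 0 -0.4 0; 0 0 -0.4 0", grip=-1)

```text
time: 6.5
tool_pos: [0.6329, 0.1823, 0.1226]
ee_rot: [-3.14, -0.0, 1.879]
wrist_force: [-1.4, 0.4, -4.8]
width: 0.0096
finger_force: 30.1
```

```bash
python3 - <<'E'
from go import *
from bench import snapshot
say(binp(-.046,0,.12),b[2])
s=snapshot("side");pickle.dump(s,open("side1.pkl","wb"));im=s["image"][:,:,::-1]
t=snapshot("top");pickle.dump(t,open("top1.pkl","wb"));jm=t["image"][:,:,::-1]
a=cv2.resize(im[170:290,190:310],(480,480),interpolation=cv2.INTER_CUBIC)
c=cv2.resize(jm[150:230,180:260],(320,320),interpolation=cv2.INTER_CUBIC);c=cv2.copyMakeBorder(c,0,160,0,0,cv2.BORDER_CONSTANT)
cv2.imwrite("pics/lift.png",np.hstack([a,c]))
E
```

```text
target [0.633 0.181 0.12 ] shares [-0.012  0.     0.017] turn -0.001
6.5 [ 0.19  0.36  1.23 -0.    1.55 -0.11] F [-1.35  0.43 -4.78] T [ 0.059 -0.328 -0.027] w 0.0096 30.103265047073364
```

View pics/lift.png

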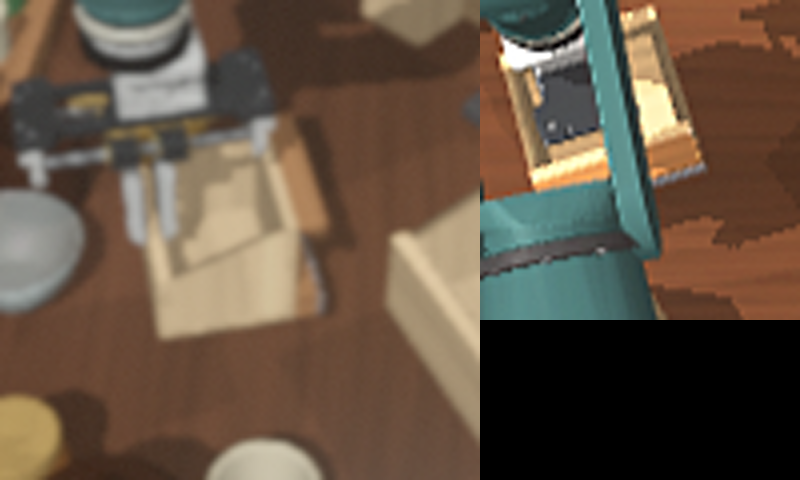

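```bash
cat > tilt.py <<'E'
from go import *
def tiltpts(q,L):  # q: x,y,z of bin_grip point, yaw, tip(front up)
    Rm=R.from_euler('zy',[q[3],q[4]]).as_matrix()  # zyx intrinsic handled below
    Rm=R.from_euler('z',q[3]).as_matrix()@R.from_euler('y',q[4]).as_matrix()
    return np.array(q[:3])+(np.array(L)-[-.046,0,.05])@Rm.T
def fittilt(obslist,q0,prior):
    # obslist: (cam, L, px); prior weight on grip pos (2mm), yaw .02
    f=lambda q:np.r_[np.concatenate([(proj(s,tiltpts(q,L))-px).ravel() for s,L,px in obslist]),(q[:3]-q0[:3])/.003,(q[3]-q0[3])/.02]
    r=least_squares(f,q0,loss='soft_l1');return r.x,f(r.x)[:-4].reshape(-1,2).round(1)
E
python3 - <<'E'
from tilt import *
s=pickle.load(open("side1.pkl","rb"));t=pickle.load(open("top1.pkl","rb"))
u=lambda a,k,ox,oy:(np.array(a,float)+.5)/k-.5+[ox,oy]
Ls=[(-.051,-.06,0),(.051,-.06,0),(-.051,-.06,.062),(.051,-.06,.098),(.073,-.06,0)]
ps=u([(160,338),(294,320),(167,277),(297,230),(324,310)],4,190,170)
Lt=[(-.051,.06,.062),(.043,.06,.098),(.073,.06,.098),(.073,.06,.022),(.043,-.06,.098),(-.051,-.06,.062)]
pt=u([(652-480,6),(690-480,136),(699-480,162),(705-480,168),(532-480,180),(501-480,60)],4,180,150)
o,_=obs();q0=[*o["tool_pos"][:2],o["tool_pos"][2]-.012,b[2],0.]
for l in([(s,Ls,ps)],[(t,Lt,pt)],[(s,Ls,ps),(t,Lt,pt)]):
    q,r=fittilt(l,q0,1);print(q.round(3),r.tolist())
E
```

```text
[0.632 0.182 0.11  3.453 0.033] [[0.2, -0.3], [0.1, -0.6], [-2.0, 1.0], [0.8, -0.6], [-0.3, 0.9]]
[0.632 0.182 0.11  3.451 0.094] [[-0.1, 0.8], [-0.3, -2.0], [0.7, 1.3], [-0.0, -0.3], [-0.0, -0.2], [-0.5, -0.2]]
[0.631 0.181 0.11  3.456 0.05 ] [[0.1, -0.4], [-0.0, -0.4], [-1.7, 0.8], [1.2, -0.5], [-0.5, 1.1], [-0.1, 0.8], [-0.3, -2.6], [0.7, 0.7], [0.3, 0.2], [-0.1, -0.5], [-0.4, 0.0]]
```

Call:
carry_out(motion="0 0 0.1 0; 0 0 0.2 0; 0 0 0.3 0; 0 0 0.35 0; 0 0 0.38 0; 0 0 0.4 0; 0 0 0.4 0; 0 0 0.4 0")

```text
time: 7.4
tool_pos: [0.6339, 0.1825, 0.0643]
ee_rot: [3.14, 0.0, 1.879]
wrist_force: [-0.8, 0.1, -3.7]
width: 0.0096
finger_force: 30.0
```

Call:
carry_out(motion="0 0 0 0; 0 0 0 0; 0 0 0 0; 0 0 0 0; 0 0 0 0; 0 0 0 0; 0 0 0 0; 0 0 0 0", grip=-0.79)

```text
time: 8.2
tool_pos: [0.6341, 0.1825, 0.064]
ee_rot: [3.14, 0.0, 1.879]
wrist_force: [2.1, 0.9, -1.9]
width: 0.0103
finger_force: 4.1
```

Call:
carry_out(motion="0 -0.01 -0.03 0; 0 -0.03 -0.06 0; 0 -0.045 -0.09 0; 0 -0.06 -0.12 0; 0 -0.08 -0.15 0; 0 -0.1 -0.18 0; 0 -0.12 -0.21 0; 0 -0.12 -0.21 0")

```text
time: 9.0
tool_pos: [0.6164, 0.1769, 0.0962]
ee_rot: [3.14, 0.0, 1.879]
wrist_force: [0.7, 0.1, -4.5]
width: 0.0102
finger_force: 18.2
```

Call:
carry_out(motion="0 0 0 0; 0 0 0 0; 0 0 0 0; 0 0 0 0; 0 0 -0.05 0; 0 0 -0.15 0; 0 0 -0.3 0; 0 0 -0.3 0", grip=-1)

```text
time: 9.8
tool_pos: [0.619, 0.1775, 0.146]
ee_rot: [3.132, 0.001, 1.879]
wrist_force: [0.6, 0.7, -4.7]
width: 0.0101
finger_force: 30.3
```

```bash
python3 - <<'E'
from go import *
from bench import snapshot
say(binp(-.046,0,.12),b[2])
s=snapshot("side");pickle.dump(s,open("side2.pkl","wb"));im=s["image"][:,:,::-1]
a=cv2.resize(im[170:290,190:310],(600,600),interpolation=cv2.INTER_CUBIC)
cv2.imwrite("pics/tilt.png",a)
E
```

```text
target [0.633 0.181 0.12 ] shares [-0.009  0.096  0.174] turn -0.001
9.8 [ 0.19  0.31  1.25 -0.    1.57 -0.12] F [ 0.62  0.72 -4.7 ] T [ 0.104 -0.59  -0.019] w 0.0101 30.281757982447743
```

View pics/tilt.png

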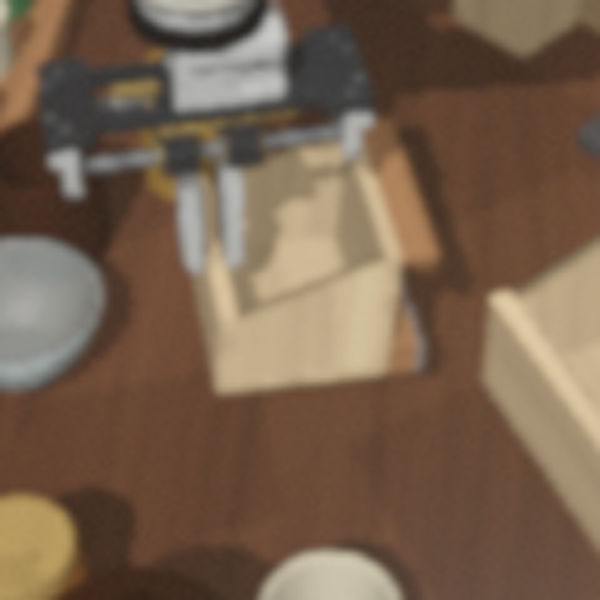

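```bash
python3 - <<'E'
from tilt import *
s=pickle.load(open("side2.pkl","rb"))
u=lambda a,k,ox,oy:(np.array(a,float)+.5)/k-.5+[ox,oy]
Ls=[(-.051,-.06,0),(.051,-.06,0),(.051,-.06,.098),(.073,-.06,0)]
ps=u([(217,395),(390,376),(402,263),(425,369)],5,190,170)
o,_=obs();q0=[*o["tool_pos"][:2],o["tool_pos"][2]-.012,b[2],0.1]
q,r=fittilt([(s,Ls,ps)],q0,1);print(q.round(3),r.tolist())
E
```

```text
[0.618 0.178 0.131 3.448 0.066] [[0.5, 0.0], [-0.3, -0.1], [0.1, -0.7], [-0.2, 0.5]]
```

Call:
carry_out(motion="0 0 0.03 0; 0 0 0.06 0; 0 0 0.09 0; 0 0 0.12 0; 0 0 0.12 0; 0 0 0.12 0; 0 0 0.12 0; 0 0 0.12 0", grip=-0.78)

```text
time: 10.65
tool_pos: [0.6165, 0.177, 0.1224]
ee_rot: [3.141, 0.0, 1.879]
wrist_force: [0.6, 0.7, -5.4]
width: 0.0106
finger_force: 17.5
```

Call:
carry_out(motion="0 0 0 0; 0 0 0 0; 0 0 0 0; 0 0 0 0; 0 0 0 0; 0 0 0 0; 0 0 0 0; 0 0 0 0", grip=-0.765)

```text
time: 11.45
tool_pos: [0.6163, 0.1769, 0.122]
ee_rot: [3.142, 0.0, 1.879]
wrist_force: [-0.2, -0.2, -4.3]
width: 0.0118
finger_force: 17.1
```

Call:
carry_out(motion="0 0 0 0; 0 0 0 0; 0 0 0 0; 0 0 0 0; 0 0 0 0; 0 0 0 0; 0 0 0 0; 0 0 0 0", grip=-0.75)

```text
time: 12.25
tool_pos: [0.6162, 0.177, 0.122]
ee_rot: [3.142, 0.0, 1.879]
wrist_force: [0.2, 0.1, -4.7]
width: 0.0122
finger_force: 16.5
```

```bash
python3 - <<'E'
from go import *
from bench import snapshot
say(binp(-.046,0,.12),b[2])
s=snapshot("side");pickle.dump(s,open("side3.pkl","wb"));im=s["image"][:,:,::-1]
a=cv2.resize(im[170:290,190:310],(600,600),interpolation=cv2.INTER_CUBIC)
cv2.imwrite("pics/tilt3.png",a)
E
```

```text
target [0.633 0.181 0.12 ] shares [-0.011  0.117  0.013] turn -0.001
12.25 [ 0.19  0.32  1.28 -0.    1.53 -0.12] F [ 0.21  0.08 -4.72] T [ 0.079 -0.325  0.015] w 0.0122 16.512461844831705
```

View pics/tilt3.png

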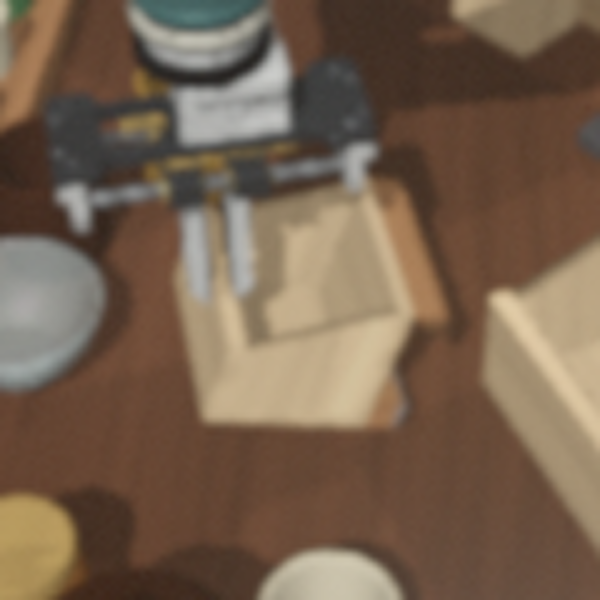

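```bash
python3 - <<'E'
from tilt import *
s=pickle.load(open("side3.pkl","rb"))
u=lambda a,k,ox,oy:(np.array(a,float)+.5)/k-.5+[ox,oy]
Ls=[(-.051,-.06,0),(.051,-.06,0),(.051,-.06,.098),(.073,-.06,0)]
ps=u([(205,420),(372,428),(413,313),(400,424)],5,190,170)
o,_=obs();q0=[*o["tool_pos"][:2],o["tool_pos"][2]-.012,b[2],0.2]
q,r=fittilt([(s,Ls,ps)],q0,1);print(q.round(3),r.tolist())
tip=q[4]; g=np.array([-.046,.05]);c,sn=np.cos(tip),np.sin(tip)
def off(p): d=np.array(p)-g; return np.round([c*d[0]+sn*d[1],-sn*d[0]+c*d[1]],4)
for n,p in dict(edge=(.0695,.0795),striptop=(.073,.098),batrear=(.073,.022),botrear=(.073,0),botfront=(-.051,0)).items():print(n,off(p))
yaw=k[2];print(np.degrees(((yaw-b[2])+np.pi)%(2*np.pi)-np.pi))
E
```

```text
[0.616 0.178 0.109 3.446 0.281] [[0.3, -0.0], [-0.9, -0.8], [0.3, -0.0], [0.2, 0.2]]
edge [ 0.1191 -0.0037]
striptop [0.1276 0.0131]
batrear [ 0.1066 -0.0599]
botrear [ 0.1004 -0.0811]
botfront [-0.0187 -0.0466]
32.69413751757182
```

```bash
python3 - <<'E'
from go import *
o,_=obs();print(inv(k,o["tool_pos"][None]))
say(rackp(-.2,.085,.225),k[2])
E
```

```text
[[-0.43193221 -0.1673184 ]]
target [ 0.663 -0.163  0.225] shares [-2.252 -0.388 -0.687] turn -0.182
12.3 [ 0.19  0.32  1.28 -0.    1.53 -0.12] F [ 0.26  0.83 -4.4 ] T [ 0.038 -0.328  0.064] w 0.012 16.512650717049837
```

Call:
carry_out(motion="0 0 -0.06 0; 0 0 -0.16 0; -0.04 -0.01 -0.3 -0.01; -0.12 -0.02 -0.43 -0.025; -0.24 -0.04 -0.55 -0.045; -0.38 -0.07 -0.65 -0.065; -0.5 -0.09 -0.69 -0.085; -0.58 -0.1 -0.69 -0.1")

```text
time: 13.1
tool_pos: [0.6295, 0.0882, 0.2297]
ee_rot: [3.137, 0.004, 2.194]
wrist_force: [-0.1, 0.0, -5.2]
width: 0.0118
finger_force: 16.6
```

```bash
python3 - <<'E'
from go import *
say(rackp(-.2,.085,.225),k[2])
E
```

```text
target [ 0.663 -0.163  0.225] shares [-1.488 -0.794  0.033] turn -0.082
13.1 [ 0.05  0.27  1.13 -0.    1.73 -0.57] F [-0.14  0.04 -5.16] T [ 0.114 -0.315  0.008] w 0.0118 16.58454531803727
```

Call:
carry_out(motion="-0.12 -0.06 0 -0.01; -0.25 -0.13 0 -0.025; -0.4 -0.21 0 -0.04; -0.55 -0.29 0 -0.055; -0.7 -0.37 0 -0.07; -0.83 -0.44 0.01 -0.082; -0.93 -0.5 0.02 -0.082; -1 -0.53 0.03 -0.082")

```text
time: 13.9
tool_pos: [0.6512, -0.0801, 0.2221]
ee_rot: [3.141, 0.001, 2.449]
wrist_force: [0.4, 0.4, -4.8]
width: 0.0118
finger_force: 16.6
```

```bash
python3 - <<'E'
from go import *
say(rackp(-.16,.085,.207),k[2])
E
```

```text
target [ 0.638 -0.193  0.207] shares [-0.413 -0.639  0.1  ] turn -0.001
13.9 [-0.21  0.33  1.08  0.    1.73 -1.09] F [ 0.37  0.38 -4.76] T [ 0.248 -0.244 -0.031] w 0.0118 16.565942354500294
```

Call:
carry_out(motion="-0.05 -0.08 0 0; -0.12 -0.18 0.02 0; -0.2 -0.3 0.04 0; -0.28 -0.42 0.06 0; -0.35 -0.52 0.08 0; -0.4 -0.6 0.1 0; -0.413 -0.64 0.1 0; -0.413 -0.64 0.1 0")

```text
time: 14.7
tool_pos: [0.6372, -0.1929, 0.2058]
ee_rot: [-3.141, -0.001, 2.449]
wrist_force: [0.0, 0.6, -5.3]
width: 0.0122
finger_force: 16.5
```

```bash
python3 - <<'E'
from go import *
from bench import snapshot
say(rackp(-.1305,.085,.207),k[2])
ims=[]
for n in("side","top"):
    s=snapshot(n);pickle.dump(s,open(n+"4.pkl","wb"));ims.append(s["image"][:,:,::-1])
a=cv2.resize(ims[0][85:205,205:305],(500,600),interpolation=cv2.INTER_CUBIC)
c=cv2.resize(ims[1][145:265,320:380],(300,600),interpolation=cv2.INTER_CUBIC)
cv2.imwrite("pics/pre.png",np.hstack([a,c]))
E
```

```text
target [ 0.619 -0.216  0.207] shares [-0.005 -0.197 -0.008] turn -0.001
14.7 [-0.38  0.35  1.08  0.    1.71 -1.26] F [ 0.02  0.57 -5.29] T [ 0.209 -0.304 -0.009] w 0.0122 16.510266177356243
```

View pics/pre.png

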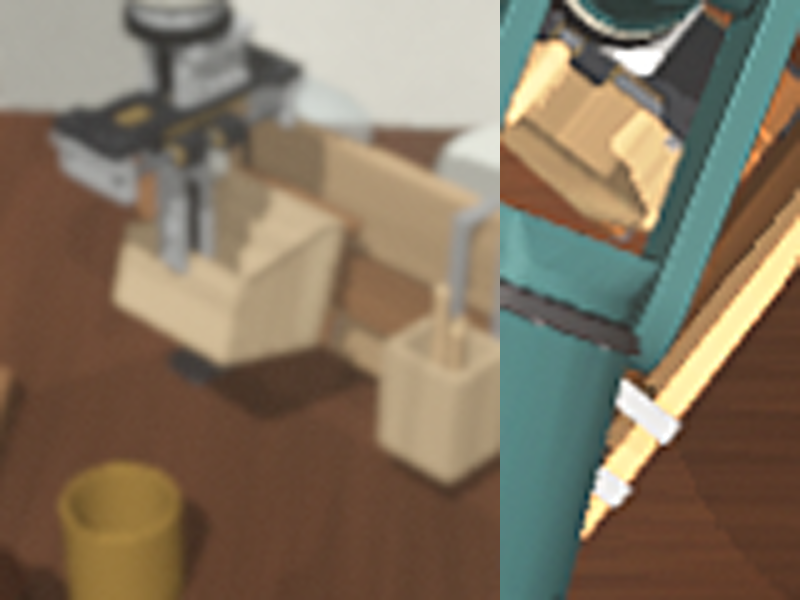

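Call:
carry_out(motion="0 -0.04 0 0; 0 -0.08 0 0; 0 -0.12 0 0; 0 -0.15 0 0; 0 -0.17 0 0; 0 -0.185 0 0; 0 -0.19 0 0; 0 -0.19 0 0")

```text
time: 15.6
tool_pos: [0.6195, -0.2142, 0.206]
ee_rot: [3.142, 0.0, 2.45]
wrist_force: [-0.1, -0.0, -4.2]
width: 0.0121
finger_force: 16.5
```

Call:
carry_out(motion="0 -0.005 0 0; 0 -0.01 0 0; 0 -0.015 0 0; 0 -0.02 0 0; 0 -0.025 0 0; 0 -0.03 0 0; 0 -0.03 0 0; 0 -0.03 0 0")

```text
time: 16.4
tool_pos: [0.6166, -0.2177, 0.206]
ee_rot: [3.142, 0.0, 2.45]
wrist_force: [0.0, -1.0, -5.2]
width: 0.012
finger_force: 16.5
```

Call:
carry_out(motion="0 -0.005 0 0; 0 -0.01 0 0; 0 -0.015 0 0; 0 -0.02 0 0; 0 -0.02 0 0; 0 -0.02 0 0; 0 -0.02 0 0; 0 -0.02 0 0")

```text
time: 17.2
tool_pos: [0.6157, -0.2187, 0.2062]
ee_rot: [3.139, 0.001, 2.452]
wrist_force: [3.2, 3.1, -5.3]
width: 0.0119
finger_force: 16.2
```

```bash
python3 - <<'E'
from go import *
o,_=obs();print(inv(k,o["tool_pos"][None]),o["wrist_force"], o["wrist_force"]@np.r_[np.cos(k[2]),np.sin(k[2]),0])
E
```

```text
[[-0.12654904  0.08416508]] [ 3.23157695  3.10807452 -5.3210665 ] -4.454238785557754
```

Call:
carry_out(motion="0 0.015 0 0; 0 0.025 0.01 0; 0 0.025 0.02 0; 0 0.025 0.035 0; 0 0.025 0.05 0; 0 0.025 0.065 0; 0 0.025 0.08 0; 0 0.025 0.08 0")

```text
time: 18.0
tool_pos: [0.6168, -0.217, 0.1933]
ee_rot: [-3.141, -0.001, 2.45]
wrist_force: [-0.5, -0.5, -5.3]
width: 0.0123
finger_force: 16.5
```

Call:
carry_out(motion="0 0 0.01 0; 0 0 0.02 0; 0 0 0.03 0; 0 0 0.04 0; 0 0 0.05 0; 0 0 0.06 0; 0 0 0.06 0; 0 0 0.06 0")

```text
time: 18.8
tool_pos: [0.6171, -0.217, 0.1849]
ee_rot: [-3.142, -0.0, 2.45]
wrist_force: [-0.3, -0.0, -4.3]
width: 0.012
finger_force: 16.5
```

Call:
carry_out(motion="0 0 0.01 0; 0 0 0.02 0; 0 0 0.03 0; 0 0 0.04 0; 0 0 0.05 0; 0 0 0.06 0; 0 0 0.06 0; 0 0 0.06 0")

```text
time: 19.6
tool_pos: [0.6171, -0.2172, 0.1761]
ee_rot: [-3.141, 0.0, 2.45]
wrist_force: [-0.4, -0.6, -4.6]
width: 0.0118
finger_force: 15.3
```

Call:
carry_out(motion="0 0 0.01 0; 0 0 0.02 0; 0 0 0.03 0; 0 0 0.035 0; 0 0 0.04 0; 0 0 0.04 0; 0 0 0.04 0; 0 0 0.04 0")

```text
time: 20.4
tool_pos: [0.617, -0.2172, 0.1701]
ee_rot: [-3.141, 0.0, 2.45]
wrist_force: [-0.5, -1.0, -2.6]
width: 0.012
finger_force: 8.6
```

Call:
carry_out(motion="0 0 0.01 0; 0 -0.003 0.02 0; 0 -0.006 0.025 0; 0 -0.009 0.03 0; 0 -0.012 0.035 0; 0 -0.015 0.04 0; 0 -0.015 0.04 0; 0 -0.015 0.04 0")

```text
time: 21.2
tool_pos: [0.6156, -0.2189, 0.164]
ee_rot: [-3.141, 0.0, 2.45]
wrist_force: [-0.4, -0.9, -2.5]
width: 0.0119
finger_force: 3.8
```

```bash
cat > st.py <<'E'
from go import *
o,_=obs();n=np.array([np.cos(k[2]),np.sin(k[2]),0]);print(inv(k,o["tool_pos"][None]),o["tool_pos"][2],"Fx",o["wrist_force"]@n,"Fz",o["wrist_force"][2],o["wrist_torque"].round(2),o["width"],o["finger_force"])
E
python3 st.py
```

```text
[[-0.12629883  0.08420521]] 0.16398360775829174 Fx 0.9390771191469036 Fz -2.4858918690363536 [-0.15 -0.05 -0.02] 0.011913007582331063 3.8243962009437382
```

Call:
carry_out(motion="0 -0.002 0.01 0; 0 -0.004 0.02 0; 0 -0.006 0.03 0; 0 -0.008 0.04 0; 0 -0.01 0.05 0; 0 -0.012 0.055 0; 0 -0.012 0.06 0; 0 -0.012 0.06 0", grip=-0.76)

```text
time: 22.0
tool_pos: [0.6148, -0.2201, 0.1554]
ee_rot: [3.141, 0.001, 2.45]
wrist_force: [0.6, 0.5, -0.7]
width: 0.0114
finger_force: 0.0
```

```bash
python3 st.py
```

```text
[[-0.12486277  0.08443322]] 0.1554433318571931 Fx -0.775015498448261 Fz -0.7219023758714941 [ 0.   -0.13  0.03] 0.011387879264150011 0.0
```

```bash
python3 - <<'E'
from go import *
from bench import snapshot
ims=[]
for n in("side","top"):
    s=snapshot(n);pickle.dump(s,open(n+"5.pkl","wb"));ims.append(s["image"][:,:,::-1])
a=cv2.resize(ims[0][85:205,205:305],(500,600),interpolation=cv2.INTER_CUBIC)
c=cv2.resize(ims[1][145:265,320:380],(300,600),interpolation=cv2.INTER_CUBIC)
cv2.imwrite("pics/hook.png",np.hstack([a,c]))
E
```

```text
(no output)
```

View pics/hook.png

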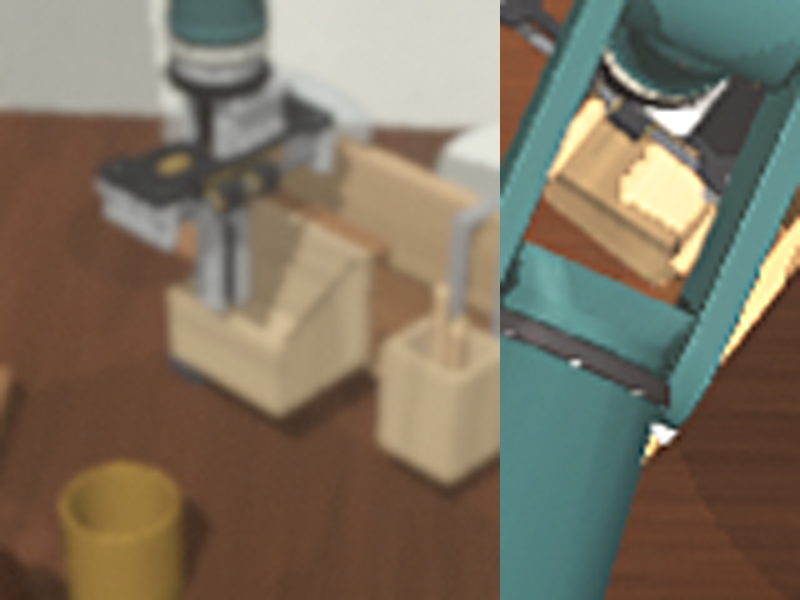

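```bash
cat > f5.py <<'E'
from tilt import *
def run(fn,pts,ox,oy,kx):
    s=pickle.load(open(fn,"rb"))
    L=[(-.051,.06,0),(-.051,-.06,0),(.051,-.06,0),(-.051,-.06,.062),(-.051,.06,.062),(.051,-.06,.098)]
    px=(np.array(pts,float)+.5)/kx-.5+[ox,oy]
    o,_=obs();q0=np.r_[o["tool_pos"][:2],o["tool_pos"][2]-.015,k[2],.1]
    f=lambda q:np.r_[(proj(s,tiltpts(q,L))-px).ravel(),(q[:3]-q0[:3])/.02,(q[3]-q0[3])/.02]
    r=least_squares(f,q0,loss='soft_l1');q=r.x;print("q",q.round(3),f(q)[:12].reshape(-1,2).round(1).tolist())
    e=tiltpts(q,[(.0695,0,.0795),(.073,0,.098),(.073,0,0),(.073,0,.022),(-.046,0,.05)]);print("edge,striptop,foot,battop,grip (rack)",np.c_[inv(k,e),e[:,2]].round(4).tolist(),"yaw err",q[3]-k[2])
E
python3 - <<'E'
from f5 import *
run("side5.pkl",[(170,362),(278,418),(366,368),(277,338),(168,290),(369,258)],205,85,5)
E
```

```text
q [ 0.612 -0.215  0.122 -2.254  0.025] [[-0.1, -1.4], [-0.4, 0.1], [-0.1, -0.4], [0.1, 2.5], [-0.0, -0.3], [0.7, 0.2]]
edge,striptop,foot,battop,grip (rack) [[-0.0111, 0.0795, 0.1489], [-0.0072, 0.0795, 0.1673], [-0.0096, 0.0795, 0.0694], [-0.0091, 0.0795, 0.0914], [-0.1273, 0.0787, 0.1223]] yaw err 0.0069894386020403765
```

Call:
carry_out(motion="0 0 -0.05 0; 0 0 -0.15 0; 0 0 -0.3 0; 0 0 -0.5 0; 0 0 -0.75 0; 0 0.1 -0.95 0; 0 0.4 -1 0; 0 0.7 -1 0")

```text
time: 22.9
tool_pos: [0.6826, -0.1394, 0.3113]
ee_rot: [3.138, 0.009, 2.448]
wrist_force: [0.7, -0.6, -0.0]
width: 0.0116
finger_force: 0.0
```

Call:
carry_out(motion="0.2 0.2 0 0; 0.5 0.4 0 0; 0.8 0.6 0 0; 1 0.8 0 0; 1 1 0 0; 1 1 0 0; 1 1 0 0; 1 1 0 0")

```text
time: 23.7
tool_pos: [0.6615, 0.0708, 0.306]
ee_rot: [3.141, 0.001, 2.449]
wrist_force: [-0.9, 0.0, 0.6]
width: 0.0115
finger_force: 0.0
```

```bash
python3 - <<'E'
from go import *
from bench import snapshot
ims=[]
for n in("side","top"):
    s=snapshot(n);pickle.dump(s,open(n+"6.pkl","wb"));ims.append(s["image"][:,:,::-1])
a=cv2.resize(ims[0][105:205,225:305],(400,500),interpolation=cv2.INTER_CUBIC)
c=cv2.resize(ims[1][145:245,325:405],(400,500),interpolation=cv2.INTER_CUBIC)
cv2.imwrite("pics/out.png",np.hstack([a,c]))
E
```

```text
(no output)
```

View pics/out.png

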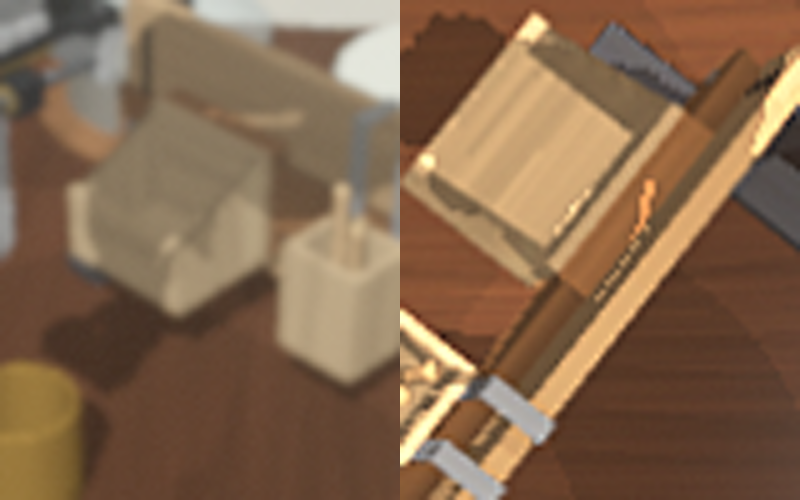

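```bash
python3 - <<'E'
from tilt import *
s=pickle.load(open("side6.pkl","rb"));t=pickle.load(open("top6.pkl","rb"))
u=lambda a,k,ox,oy:(np.array(a,float)+.5)/k-.5+[ox,oy]
Ls=[(-.051,-.06,0),(.051,-.06,0),(.051,-.06,.098),(-.051,.06,0),(-.051,.06,.062)];ps=u([(178,318),(268,272),(271,153),(75,263),(70,187)],5,225,105)
Lt=[(-.051,.06,.062),(.051,.06,.098),(.073,.06,.098),(.073,-.06,.098),(.051,-.06,.098)]
pt=u([(130,12),(283,105),(317,128),(192,302),(152,290)],5,325,145)
kk=lambda q,n:print(n,"q",q.round(3))
def run(l,n):
    x0=np.r_[rackp(-.119,.083,.119),k[2],.02]
    f=lambda q:np.r_[np.concatenate([(proj(c,tiltpts(q,L))-p).ravel() for c,L,p in l])]
    q=least_squares(f,x0,loss='soft_l1').x
    e=tiltpts(q,[(.0695,0,.0795),(.073,0,.098),(.073,0,0)])
    print(n,"tip",q[4].round(3),"yaw",(q[3]-k[2]).round(3),np.c_[inv(k,e),e[:,2]].round(4).tolist(),f(q).reshape(-1,2).round(1).tolist())
run([(s,Ls,ps)],"side");run([(t,Lt,pt)],"top");run([(s,Ls,ps),(t,Lt,pt)],"both")
# predicted px in top for home pose with edge z .149 vs seen
for ez in(.145,.149,.153,.157):
  for tip,ex in((0,-.0035),(0,-.0085),(.1,-.0055)):
    d=np.array([-.1155,-.0295]);g=[ex+np.cos(tip)*d[0]+np.sin(tip)*d[1],ez-np.sin(tip)*d[0]+np.cos(tip)*d[1]]
    q=np.r_[rackp(g[0],.0835,g[1]),k[2],tip]
    print(ez,tip,ex,"top rms",np.sqrt(((proj(t,tiltpts(q,Lt))-pt)**2).sum(1).mean()).round(2),"side",np.sqrt(((proj(s,tiltpts(q,Ls))-ps)**2).sum(1).mean()).round(2))
E
```

```text
side tip 0.022 yaw 0.013 [[-0.0093, 0.0796, 0.1477], [-0.0054, 0.0796, 0.1662], [-0.0076, 0.0796, 0.0682]] [[0.1, 0.2], [-0.1, -1.2], [0.6, 1.3], [-0.7, -1.4], [-0.0, 0.6]]
top tip -0.127 yaw 0.026 [[-0.0133, 0.0686, 0.2299], [-0.0122, 0.0686, 0.2487], [0.0002, 0.0689, 0.1515]] [[-0.7, 0.3], [0.4, -0.0], [0.3, 0.1], [-0.7, 0.5], [0.6, -2.0]]
both tip 0.01 yaw 0.033 [[-0.0055, 0.0871, 0.1449], [-0.0018, 0.0872, 0.1633], [-0.0028, 0.0872, 0.0653]] [[0.3, -0.1], [-0.4, -1.9], [0.1, 0.8], [-0.9, -1.4], [-0.3, 0.8], [-0.2, 0.8], [-0.2, 1.2], [-0.9, 1.2], [-0.0, -0.5], [1.8, -2.7]]
0.145 0 -0.0035 top rms 2.32 side 1.25
0.145 0 -0.0085 top rms 2.32 side 1.32
0.145 0.1 -0.0055 top rms 2.21 side 2.28
0.149 0 -0.0035 top rms 2.25 side 1.67
0.149 0 -0.0085 top rms 2.14 side 1.45
0.149 0.1 -0.0055 top rms 2.16 side 2.88
0.153 0 -0.0035 top rms 2.22 side 2.34
0.153 0 -0.0085 top rms 1.99 side 1.98
0.153 0.1 -0.0055 top rms 2.17 side 3.59
0.157 0 -0.0035 top rms 2.26 side 3.1
0.157 0 -0.0085 top rms 1.9 side 2.68
0.157 0.1 -0.0055 top rms 2.24 side 4.35
```

```bash
python3 - <<'E'
from go import *
say(rackp(-.17,.083,.25),k[2])
E
```

```text
target [ 0.642 -0.184  0.25 ] shares [-0.988 -1.388  0.372] turn -0.001
23.8 [ 0.02  0.36  0.88 -0.    1.9  -0.86] F [ 0.62  0.76 -0.11] T [ 0.022 -0.117 -0.07 ] w 0.0115 0.0
```

Call:
carry_out(motion="-0.2 -0.2 0 0; -0.4 -0.4 0 0; -0.6 -0.6 0.1 0; -0.8 -0.8 0.2 0; -0.99 -0.95 0.3 0; -0.99 -1 0.37 0; -0.99 -1 0.37 0; -0.99 -1 0.37 0", grip=-1)

```text
time: 24.6
tool_pos: [0.68, -0.139, 0.25]
ee_rot: [3.141, 0.0, 2.449]
wrist_force: [0.5, -0.2, 0.5]
width: 0.0005
finger_force: 0.0
```

```bash
python3 - <<'E'
from go import *
say(rackp(-.155,.083,.115),k[2])
E
```

```text
target [ 0.633 -0.196  0.115] shares [-0.001 -0.493  0.9  ] turn -0.001
24.6 [-0.28  0.42  0.91  0.    1.82 -1.16] F [ 0.45 -0.22  0.48] T [ 0.047 -0.11  -0.02 ] w 0.0005 0.0
```

Descend in front of the box, then approach its front wall.

Call:
carry_out(motion="0 -0.1 0.15 0; 0 -0.2 0.35 0; 0 -0.25 0.55 0; 0 -0.3 0.75 0; 0 -0.33 0.9 0; 0 -0.38 0.9 0; 0 -0.43 0.9 0; 0 -0.45 0.9 0")

```text
time: 25.4
tool_pos: [0.6383, -0.1911, 0.1177]
ee_rot: [3.14, 0.005, 2.45]
wrist_force: [-0.9, -0.2, -0.1]
width: 0.0008
finger_force: 0.0
```

Call:
carry_out(motion="0 -0.02 0 0; 0 -0.04 0 0; 0 -0.06 0 0; 0 -0.08 0 0; 0 -0.1 0 0; 0 -0.11 0 0; 0 -0.11 0 0; 0 -0.11 0 0")

```text
time: 26.2
tool_pos: [0.6267, -0.203, 0.1144]
ee_rot: [3.142, -0.0, 2.45]
wrist_force: [0.6, -1.5, 0.2]
width: 0.0005
finger_force: 0.0
```

```bash
python3 st.py
```

```text
[[-0.1456405  0.0827014]] 0.11440664325015135 Fx 0.7701161753973719 Fz 0.19983236394961978 [ 0.02 -0.16 -0.01] 0.0004637851587262633 0.0
```

Call:
carry_out(motion="0 -0.01 0 0; 0 -0.02 0 0; 0 -0.03 0 0; 0 -0.04 0 0; 0 -0.05 0 0; 0 -0.05 0 0; 0 -0.05 0 0; 0 -0.05 0 0")

```text
time: 27.0
tool_pos: [0.6222, -0.2085, 0.1146]
ee_rot: [3.141, 0.0, 2.451]
wrist_force: [1.2, 2.2, -0.1]
width: 0.0005
finger_force: 0.9
```

```bash
python3 st.py
```

```text
[[-0.13847174  0.08271088]] 0.11458362718803969 Fx -2.473248992060286 Fz -0.05321021113314711 [ 0.24 -0.38 -0.02] 0.0005265401204907777 0.8821084722876549
```

Call:
carry_out(motion="0 -0.003 0 0; 0 -0.006 0 0; 0 -0.009 0 0; 0 -0.012 0 0; 0 -0.012 0 0; 0 -0.012 0 0; 0 -0.012 0 0; 0 -0.012 0 0")

```text
time: 27.8
tool_pos: [0.6215, -0.2095, 0.115]
ee_rot: [3.14, 0.001, 2.451]
wrist_force: [2.5, 3.8, 0.6]
width: 0.0003
finger_force: 2.5
```

```bash
python3 st.py
```

```text
[[-0.13727004  0.08282996]] 0.11503203611307311 Fx -4.526124644001505 Fz 0.5693855030345996 [ 0.74 -0.6  -0.05] 0.0002551582950588089 2.5405123829841614
```

Call:
carry_out(motion="0 -0.004 0 0; 0 -0.008 0 0; 0 -0.012 0 0; 0 -0.016 0 0; 0 -0.02 0 0; 0 -0.02 0 0; 0 -0.02 0 0; 0 -0.02 0 0")

```text
time: 28.6
tool_pos: [0.6213, -0.2098, 0.1152]
ee_rot: [3.135, 0.002, 2.452]
wrist_force: [7.2, 8.6, 1.1]
width: 0.0005
finger_force: 5.3
```

```bash
python3 st.py
```

```text
[[-0.13694755  0.08283446]] 0.1152228869783916 Fx -11.223368147144045 Fz 1.0595488086386293 [ 1.31 -1.34  0.01] 0.00046158361927277526 5.251696854829788
```

Call:
carry_out(motion="0 0.01 0 0; 0 0.02 0 0; 0 0.05 0 0; 0 0.12 0 0; 0 0.25 0 0; 0 0.4 0 0; 0 0.55 -0.2 0; 0 0.6 -0.4 0")

```text
time: 29.4
tool_pos: [0.6769, -0.14, 0.1727]
ee_rot: [-3.14, -0.004, 2.453]
wrist_force: [1.4, -0.2, 0.6]
width: 0.0002
finger_force: 0.0
```

Call:
carry_out(motion="0 0 -0.3 0; 0 0.1 -0.5 0; 0.3 0.3 -0.7 0; 0.6 0.5 -0.8 0; 0.9 0.7 -0.8 0; 1 0.8 -0.8 0; 1 0.8 -0.8 0; 1 0.8 -0.8 0")

```text
time: 30.2
tool_pos: [0.6373, 0.0465, 0.2944]
ee_rot: [-3.141, 0.001, 2.453]
wrist_force: [-0.0, -0.1, -0.1]
width: 0.0002
finger_force: 0.0
```

```bash
python3 - <<'E'
from go import *
from bench import snapshot
a=pickle.load(open("side6.pkl","rb"))["image"].astype(np.float32)[105:205,225:290].mean(2)
s=snapshot("side");pickle.dump(s,open("side7.pkl","wb"));c=s["image"].astype(np.float32)[105:205,225:290].mean(2)
print(cv2.phaseCorrelate(a,c),np.abs(a-c).mean())
E
```

```text
((0.1344557260974426, -0.0023109364673672417), 0.5857415674792396) 9.975795
```

```bash
python3 -c "
from bench import robot
print(robot.close_job())"
```

```text
the job is handed in; nothing more can be done
None
```

I hung the small plywood box on the free part of the cleat, let go of it and handed in the job at about 30 s. The last camera fit put its tilt at about 0.01–0.02 rad. When I pushed it gently afterwards, its front stopped where it should when fully home. The hand-in gave no verdict back.

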